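# Load tapered packers into a gravity chute

## Robot

A 6-joint arm with a two-finger parallel gripper is mounted at the origin on the work surface. World frame = base frame: x ahead of the robot, y to its left, z up, the work surface at z = 0. Lengths are in m, angles in rad, forces in N, time in s.
With the tool pointing down it reaches from about 0.2 to 0.875 m from the base axis. Payload 3.4 kg.
Tool frame: the origin (TCP) lies between the finger pads; the fingertips stand 25 mm ahead of it and the grasp point (between the pads) lies 6 mm ahead of it (r.nose_length is the z of the fingertips in the tool frame, in m); z points along the fingers, x is the direction in which the jaws open and shut, and the axes are right-handed (so a half turn about z gives the same grasp; the last joint's range is limited). The gripper opens to 94 mm and grips with 3 to 60 N. Pads are 16 mm wide; open, the fingers measure 119 mm over their backs; the gripper's body (75 mm by 177 mm) begins 78 mm behind the grasp point.
Start: joints at [-1.429, 0.276, 1.505, -0, 1.361, -0.121], TCP at [0.149, -0.555, 0.191] pointing down, gripper open.
Joint ranges: [-2.89, 2.89], [-0.75, 2.08], [0.22, 2.7], [-1.18, 4.32], [0.11, 2.71], [-2.7, 2.7]. Speed limits (rad/s): [2.57, 2.57, 3.14, 3.14, 3.14, 3.14].

## Interface

Orientations are given as a unit quaternion [w, x, y, z].
In Python, from plant import r, gripper_to, inverse_kinematics, vision, models, telemetry gives the robot as it stands. Calls block until the motion is done:
- r.move_to(position, orientation): joint-space move of the TCP to a pose.
- r.move_l(position, rot=None, vel=0.15, guard=None): straight line of the TCP; rot=None keeps the orientation; vel is the mean speed in m/s. With guard (N) it stops when the force on the tool has changed by that much, and returns True; else False.
- r.movej(angles): joint-space move.
- gripper_to(opening, f_grip=None): finger opening in m; f_grip is the grip in N (None keeps the last); returns when the fingers have stopped.
- r.hold(seconds).
- inverse_kinematics(position, orientation): joint angles nearest the present ones, or None.
- vision.snapshot(name): name is "side" or "top"; returns the picture (400x640x3 uint8, red, green, blue); there is no depth.
- vision.get_calibration(name): a dict with "fx", "fy", "cx", "cy" (pixels), "position" and "orientation" of the camera in the world. Camera axes: x right, y down, z forward; pixel columns grow to the right and rows downward; lengths in m; the calibration is good to about 2 mm. A picture is of the moment at which its call begins. get_calibration takes no time and is no camera call.
A pose or a line that the arm cannot do raises r.PlanningError and nothing moves.
- r.sign_off(): hands the job in, once; it reports no verdict.
Trained networks look in the newest picture that a camera, given by its name, has taken for a name from the list of things; names that differ only in an ending like _2 or _b are one class to them, and where a whole thing is asked for, a point or a joint stands for the part that bears it (a point fixed in the world has none). Each returns a list of dicts, best first, with "score" (0 to 1); they miss things now and then, are a little off and sometimes report something else, mostly with a low value. They report only what shows in the picture. A call takes as long as a camera call.
- models.boxes_of(thing, camera): "at" ([x, y, z] in m, in world coordinates, good to about 4 mm: the middle of the surface that is visible of it).
- models.regions_of(thing, camera): "pixels" (400x640 bool, what is visible of it).
- models.mark_of(thing, camera): "at" ([x, y, z] in m, in world coordinates, good to about 4 mm: a listed point, or the origin of a listed thing).
Readings, each from a call of its own:
- telemetry.current_t(): time.
- telemetry.current_joints(): joint angles.
- telemetry.current_dq(): joint speeds.
- telemetry.current_joint_efforts(): joint torques, N m.
- telemetry.current_ee_pos(): TCP position.
- telemetry.current_tool_rot(): TCP orientation.
- telemetry.current_wrist_force(): force on the tool from outside, world axes, zero at the start.
- telemetry.current_torque(): the same for the moment, N m.
- telemetry.current_opening(): finger opening in m.
Only numpy, scipy, OpenCV 4.12 (cv2) and the standard library are available. Lean on these libraries where they do the work, as an engineer would, in place of code of your own. Each camera call takes 0.05 s, during which the arm holds its last target.

## Task

Load the three tapered battery packers, one at a time, into the sloping gravity chute so that the narrow one will be taken from the foot first, then the medium, then the wide. Turn them alternately head to tail, the narrow one's slanted side against the slanted stop, so that they lie flat on the deck with every face closed up on the next. Set each one flat on the deck and let it down gently by hand until you feel it meet the stop or the packer below, neither letting it run down and bang nor pushing on so that it tips up, then let go; leave the brush, the brass post and the copper lug where they are.

Things in the scene. Friction and masses are not known exactly. Their poses are not given: they have to be found in the camera images.
- chute: smooth aluminium deck, 124 x 310 mm, sloping 22 degrees with its foot towards the robot, fixed. Origin on the deck surface, centre line, near the foot; x up the slope along the deck (deck from x = -10 to 300 mm), y across to the left looking up the slope, z out of the deck. Side rails 14 mm high, 112 mm apart. Packers let go slide down by themselves (friction about 0.2)
- stop_zone (a point): centre line of the deck at chute x = 60 mm. A steel stop 18 mm high lies across the deck; its slanted upper face crosses the centre line somewhere within 40 mm up or down from here: the place is not reported and must be felt or seen. The face is 8 mm further down the slope at chute y = +50 mm and 8 mm further up at y = -50 mm, so the first packer fits with its wide end to +y
- narrow_rib (a point): narrow grey plastic packer: body 100 x 22 mm high, 40 mm wide at the wide end, 24 at the slim end, about 120 g; one long side square to the ends (x = -16 mm), the other slanted (x = +16 at mid length). Rib on its middle to hold it by: 14 mm in x, 30 in y, up to 68 mm above the underside. Point in the rib, 46 mm above the underside; z up, y from wide end (-50 mm) to slim end (+50)
- medium_rib (a point): medium grey plastic packer: body 100 x 22 mm high, 52 mm wide at the wide end, 36 at the slim end, about 160 g; one long side square to the ends (x = -22 mm), the other slanted (x = +22 at mid length). Rib on its middle to hold it by: 14 mm in x, 30 in y, up to 68 mm above the underside. Point in the rib, 46 mm above the underside; z up, y from wide end (-50 mm) to slim end (+50)
- wide_rib (a point): wide grey plastic packer: body 100 x 22 mm high, 64 mm wide at the wide end, 48 at the slim end, about 200 g; one long side square to the ends (x = -28 mm), the other slanted (x = +28 at mid length). Rib on its middle to hold it by: 14 mm in x, 30 in y, up to 68 mm above the underside. Point in the rib, 46 mm above the underside; z up, y from wide end (-50 mm) to slim end (+50)
- narrow_wide_end (a point): the middle of the narrow packer's wide end face, 11 mm above its underside
- medium_wide_end (a point): the middle of the medium packer's wide end face, 11 mm above its underside
- wide_wide_end (a point): the middle of the wide packer's wide end face, 11 mm above its underside
- narrow: the narrow packer itself; origin on its underside below the rib, axes as for its rib
- medium: the medium packer itself; origin on its underside below the rib, axes as for its rib
- wide: the wide packer itself; origin on its underside below the rib, axes as for its rib
- brush: orange plastic brush about 170 mm long lying on the counter; leave alone
- top_post: brass battery top post, 42 mm tall, standing on the counter; leave alone
- lug: copper cable lug about 85 mm long lying on the counter; leave alone

How it is judged:
By the outcome, as a careful person would: the job done as asked, in the order asked, and still so for the second after the job is handed in, with the robot touching nothing.
It also fails if it takes over 72 s, if anything falls off the work surface, if the arm or the gripper's body presses on something with over 40 N, if the wrist force passes 120 N, or if a joint passes its speed limit or range.

## Working session

There is one attempt and no reset: what is moved stays moved. The work goes in short steps, each a Python script; the robot and the scene stay as the last script left them, time stands still between calls to the robot, and variables do not carry over. Pictures are saved under pics/ and viewed, and the job is handed in when it is done.

```bash
ls; mkdir -p pics; python3 - <<'E'
from plant import r, vision, models, telemetry
import cv2, numpy as np
for c in ("side","top"):
    im=vision.snapshot(c); cv2.imwrite(f"pics/{c}0.png",im[:,:,::-1])
    k=vision.get_calibration(c); print(c,k)
    for n in ["chute","stop_zone","narrow_rib","medium_rib","wide_rib","narrow_wide_end","medium_wide_end","wide_wide_end","narrow","medium","wide","brush","top_post","lug"]:
        try: print(n,[(np.round(d["at"],3).tolist(),round(d["score"],2)) for d in models.mark_of(n,c)][:3])
        except Exception as e: print(n,e)
print(telemetry.current_t(), r.nose_length)
E
```

```text
pics
side {'fx': 389.86370832630195, 'fy': 389.86370832630195, 'cx': 325.77147377911456, 'cy': 206.09565804242064, 'position': array([0.4561873 , 0.61199139, 0.80858008]), 'orientation': array([ 0.02651943, -0.04644775,  0.93830187, -0.34165616])}
chute [([0.476, -0.002, 0.032], 0.79)]
stop_zone [([0.536, -0.009, 0.057], 0.63)]
narrow_rib [([0.37, -0.286, 0.049], 0.82)]
medium_rib [([0.442, 0.27, 0.045], 0.75), ([0.662, 0.343, 0.0], 0.52)]
wide_rib [([0.56, -0.292, 0.046], 0.57)]
narrow_wide_end [([0.357, -0.332, 0.009], 0.93)]
medium_wide_end [([0.398, 0.295, 0.016], 0.58)]
wide_wide_end [([0.607, -0.318, 0.01], 0.74)]
narrow [([0.373, -0.282, 0.001], 0.81), ([0.664, 0.344, -0.001], 0.25)]
medium [([0.443, 0.27, -0.0], 0.91), ([0.56, -0.291, 0.044], 0.61)]
wide [([0.559, -0.296, -0.002], 0.96)]
brush [([0.662, 0.342, 0.003], 0.79)]
top_post [([0.382, 0.062, 0.004], 0.59)]
lug [([0.392, -0.106, 0.002], 0.65), ([0.437, 0.272, -0.003], 0.51)]
top {'fx': 420.472846558533, 'fy': 420.472846558533, 'cx': 313.0063097501744, 'cy': 197.44567766038392, 'position': array([ 0.44664793, -0.02266518,  1.14285665]), 'orientation': array([ 0.02517363, -0.70569119,  0.70755859, -0.0269645 ])}
chute [([0.478, -0.003, 0.033], 0.9)]
stop_zone [([0.535, -0.014, 0.061], 0.73)]
narrow_rib [([0.376, -0.282, 0.048], 0.87)]
medium_rib [([0.446, 0.272, 0.043], 0.6), ([0.382, 0.06, -0.002], 0.5)]
wide_rib [([0.56, -0.292, 0.046], 0.82)]
narrow_wide_end [([0.352, -0.329, 0.013], 0.75)]
medium_wide_end [([0.399, 0.299, 0.01], 0.86), ([0.369, -0.282, -0.007], 0.69)]
wide_wide_end [([0.562, -0.294, 0.045], 0.63)]
narrow [([0.371, -0.283, -0.002], 0.64)]
medium [([0.443, 0.27, 0.001], 0.97), ([0.353, -0.325, 0.012], 0.35)]
wide [([0.559, -0.295, 0.0], 0.81)]
brush [([0.664, 0.344, -0.005], 0.62)]
top_post [([0.385, 0.064, -0.002], 0.66)]
lug [([0.56, -0.29, 0.047], 0.72), ([0.395, -0.105, -0.005], 0.7)]
1.5 0.025
```

View pics/side0.png

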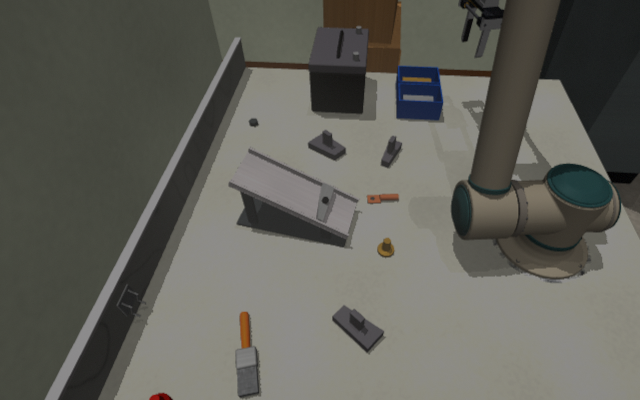

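View pics/top0.png

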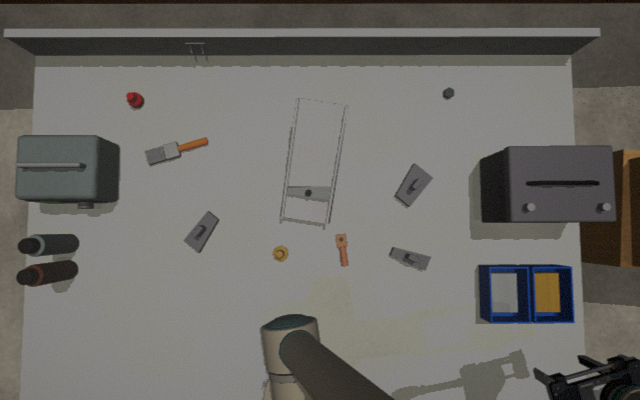

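```bash
python3 - <<'E'
import cv2, numpy as np
t=cv2.imread("pics/top0.png"); s=cv2.imread("pics/side0.png")
a=cv2.resize(t[85:240,265:365],None,fx=5,fy=5,interpolation=cv2.INTER_CUBIC)[:,:]
cv2.imwrite("pics/z1.png",cv2.resize(t[90:235,265:360],None,fx=4,fy=4,interpolation=cv2.INTER_CUBIC))
cv2.imwrite("pics/z2.png",cv2.resize(s[145:250,225:365],None,fx=5.5,fy=5.5,interpolation=cv2.INTER_CUBIC))
p=[cv2.resize(t[y-28:y+28,x-28:x+28],None,fx=7,fy=7,interpolation=cv2.INTER_CUBIC) for x,y in((410,258),(202,232),(412,186))]
p2=np.zeros((392,392,3),np.uint8)
cv2.imwrite("pics/z3.png",cv2.resize(np.hstack(p),(798,266)))
E
```

```text
(no output)
```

View pics/z1.png

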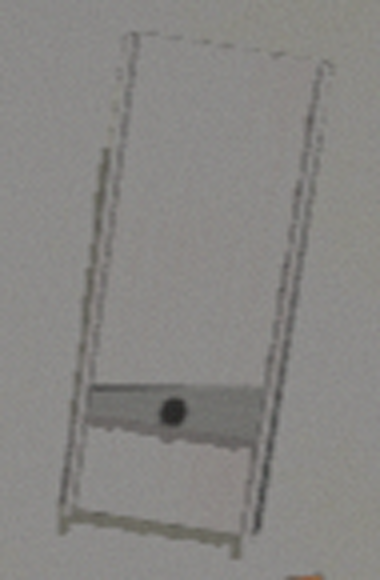

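View pics/z2.png

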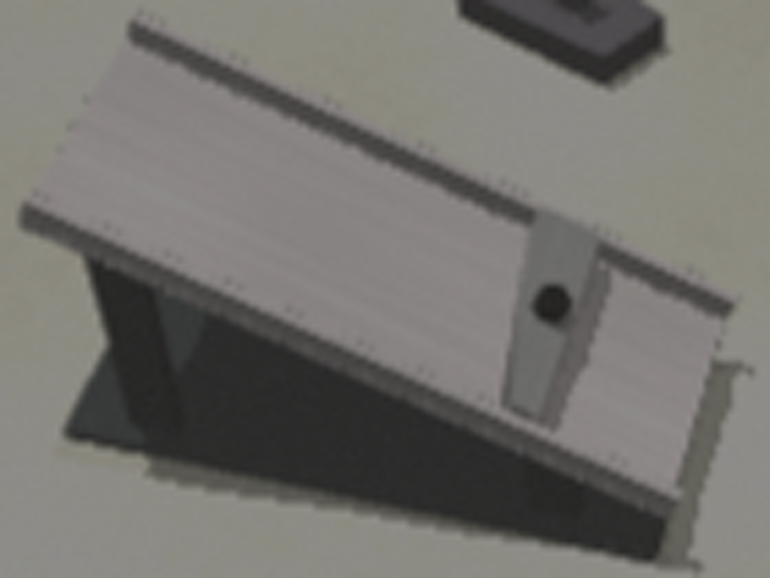

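View pics/z3.png

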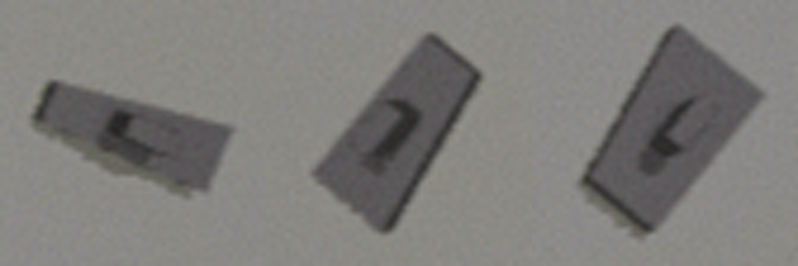

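```bash
cat > helpers.py <<'E'
import numpy as np, cv2
from scipy.spatial.transform import Rotation as R
from scipy.optimize import minimize
def q(o): return R.from_quat([o[1],o[2],o[3],o[0]])
def wxyz(rot): x=rot.as_quat(); return [x[3],x[0],x[1],x[2]]
def proj(k,P):
    c=q(k["orientation"]).inv().apply(np.atleast_2d(P)-k["position"])
    return np.c_[k["fx"]*c[:,0]/c[:,2]+k["cx"],k["fy"]*c[:,1]/c[:,2]+k["cy"]]
M={"narrow":16,"medium":22,"wide":28}
def packer_hulls(n):
    m=M[n]/1e3; b=[]
    for z in(0,.022): b+= [[-m,-.05,z],[m+.008,-.05,z],[m-.008,.05,z],[-m,.05,z]]
    rb=[[sx*.007,sy*.015,z] for sx in(-1,1) for sy in(-1,1) for z in(.022,.068)]
    return [np.array(b),np.array(rb)]
S=8
def render(k,hulls,T,shape=(400,640),off=(0,0),size=None):
    # supersampled silhouette in window
    w,h=size; im=np.zeros((h*S,w*S),np.uint8)
    for H in hulls:
        p=(proj(k,T(H))-off+.5)*S
        cv2.fillConvexPoly(im,cv2.convexHull(np.round(p*16).astype(np.int32)),255,shift=4)
    return cv2.resize(im,(w,h),interpolation=cv2.INTER_AREA)/255.
E
python3 - <<'E'
from plant import r, vision, models, telemetry
import cv2, numpy as np, pickle
D={}
for c in ("side","top"):
    im=vision.snapshot(c).copy(); D[c]=im
    for n in ["narrow","medium","wide","chute"]:
        l=models.regions_of(n,c)
        for d in l[:3]:
            m=d["pixels"]; ys,xs=np.nonzero(m); print(c,n,round(d["score"],2),m.sum(),xs.mean().round(1) if len(xs) else 0,ys.mean().round(1) if len(xs) else 0)
        D[c,n]=[(d["score"],d["pixels"]) for d in l]
    D[c,"k"]=vision.get_calibration(c)
pickle.dump(D,open("D.pkl","wb"))
for c in("side","top"):
    v=D[c][:,:,::-1].copy()
    for n in["narrow","medium","wide","chute"]:
        if D[c,n]:
            cs,_=cv2.findContours(D[c,n][0][1].astype(np.uint8),0,2); cv2.drawContours(v,cs,-1,(0,255,0),1)
    cv2.imwrite(f"pics/seg_{c}.png",v)
E
```

```text
side narrow 0.61 319 390.7 152.0
side medium 0.57 1163 357.4 328.0
side wide 0.97 594 326.7 146.0
side wide 0.46 1186 357.1 327.5
side chute 0.83 5498 294.6 192.9
top narrow 0.83 506 411.3 257.3
top medium 0.65 686 202.1 231.8
top medium 0.33 831 413.1 184.9
top wide 0.82 813 413.0 184.5
top wide 0.7 724 202.1 231.9
top chute 0.6 6047 313.5 159.9
```

View pics/seg_top.png

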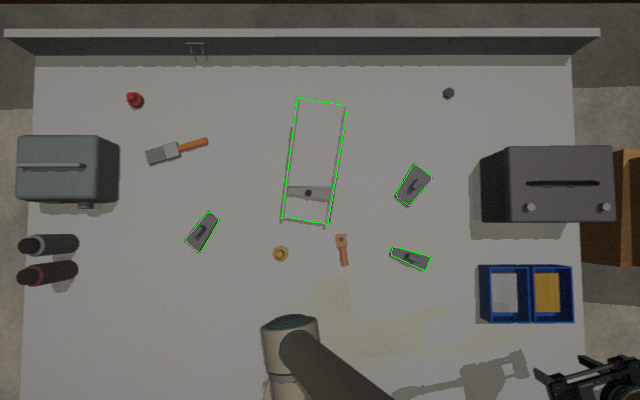

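View pics/seg_side.png

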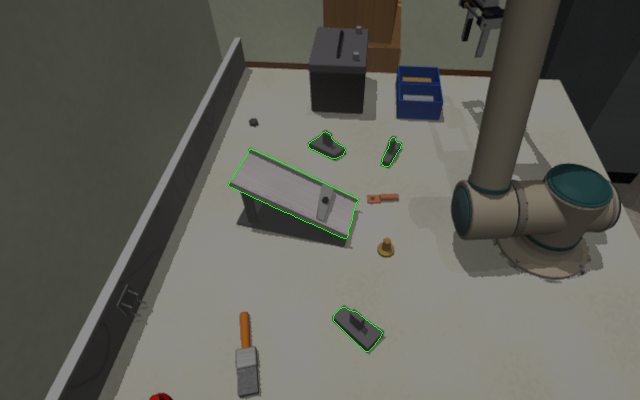

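```bash
cat > fit.py <<'E'
from helpers import *
import pickle
D=pickle.load(open("D.pkl","rb"))
def fit(n,hulls,x0,Tf,cams,steps):
    win={}
    for c in cams:
        m=D[c,n][0][1]; ys,xs=np.nonzero(m); o=(xs.min()-8,ys.min()-8); s=(int(np.ptp(xs))+17,int(np.ptp(ys))+17)
        win[c]=(o,s,m[o[1]:o[1]+s[1],o[0]:o[0]+s[0]].astype(float))
    def cost(x):
        t=0
        for c,(o,s,m) in win.items():
            g=render(D[c,"k"],hulls,Tf(x),off=np.array(o),size=s)
            t+=np.abs(g-m).sum()/m.sum()
        return t
    best=None
    sim=np.vstack([x0]+[np.array(x0)+np.eye(len(x0))[i]*steps[i] for i in range(len(x0))])
    for _ in range(3):
        rr=minimize(cost,sim[0],method="Nelder-Mead",options=dict(initial_simplex=sim,xatol=1e-5,fatol=1e-5,maxiter=600))
        sim=np.vstack([rr.x]+[rr.x+np.eye(len(x0))[i]*steps[i]*-.5 for i in range(len(x0))])
    return rr.x,rr.fun
def Tp(x): return lambda P: R.from_euler("z",x[2]).apply(P)+[x[0],x[1],0]
A=np.deg2rad(22)
def Tc(x):
    return lambda P: (R.from_euler("z",x[2])*R.from_euler("y",-A)).apply(P)+[x[0],x[1],x[3]]
if __name__=="__main__":
    g={"narrow":((.372,-.283),(.355,-.33)),"medium":((.444,.271),(.399,.297)),"wide":((.56,-.293),(.607,-.318))}
    for n,(o,w) in g.items():
        d=np.array(o)-w; yaw=np.arctan2(d[1],d[0])-np.pi/2
        for cams in(("top",),("side",),("side","top")):
            x,f=fit(n,packer_hulls(n),[*o,yaw],Tp,cams,[.006,.006,.1])
            print(n,cams,x.round(4),np.degrees(x[2]).round(2),round(f,3))
    for lo in(-.006,-.0):
      H=[np.array([[x,y,z] for x in(-.01,.3) for y in(-.062,.062) for z in(lo,.014)])]
      for cams in(("top",),("side",),("side","top")):
        x,f=fit("chute",H,[.477,-.003,-.14,.0325],Tc,cams,[.006,.006,.05,.006])
        print("chute",lo,cams,x.round(4),np.degrees(x[2]).round(2),round(f,3))
E
python3 fit.py
```

```text
narrow ('top',) [ 0.3711 -0.2832 -0.4348] -24.91 0.072
narrow ('side',) [ 0.3712 -0.2781 -0.3816] -21.87 0.158
narrow ('side', 'top') [ 0.3706 -0.2821 -0.4106] -23.53 0.288
medium ('top',) [ 0.4422  0.2699 -2.2447] -128.61 0.056
medium ('side',) [ 0.4424  0.2731 -2.2726] -130.21 0.059
medium ('side', 'top') [ 0.4422  0.2714 -2.2553] -129.22 0.17
wide ('top',) [ 0.5628 -0.2946  0.8672] 49.69 0.054
wide ('side',) [ 0.5618 -0.2901  0.8777] 50.29 0.112
wide ('side', 'top') [ 0.5625 -0.2936  0.8619] 49.38 0.2
chute -0.006 ('top',) [ 0.4814 -0.0047 -0.1587  0.0272] -9.09 0.019
chute -0.006 ('side',) [ 0.4812 -0.0113 -0.1612  0.0237] -9.23 0.02
chute -0.006 ('side', 'top') [ 0.4801 -0.0046 -0.1605  0.0314] -9.19 0.048
chute -0.0 ('top',) [ 0.4817 -0.0047 -0.1595  0.0274] -9.14 0.018
chute -0.0 ('side',) [ 0.4794 -0.0015 -0.1632  0.0312] -9.35 0.035
chute -0.0 ('side', 'top') [ 0.481  -0.0045 -0.1605  0.0289] -9.2 0.055
```

```bash
cat >> helpers.py <<'E'
A=np.deg2rad(22)
RC=R.from_euler("z",-0.1605)*R.from_euler("y",-A); OC=np.array([.4803,-.0045,.0305])
def c2w(p): return RC.apply(p)+OC
def w2c(p): return RC.inv().apply(np.asarray(p)-OC)
def ray(k,u,v): 
    d=q(k["orientation"]).apply([(u-k["cx"])/k["fx"],(v-k["cy"])/k["fy"],1]); return k["position"],d
def tool_for(Rp,flip): # tool rotation for packer rotation
    t=Rp*R.from_euler("x",np.pi)
    return t*R.from_euler("z",np.pi) if flip else t
POSE={"narrow":(.371,-.283,-.430),"medium":(.4423,.271,-2.252),"wide":(.562,-.2938,.866)}
FLIPC={"narrow":True,"medium":False,"wide":True} # packer turned half round vs chute
def place_R(n): return RC*R.from_euler("z",np.pi) if FLIPC[n] else RC
E
python3 - <<'E'
from helpers import *
from plant import r, inverse_kinematics, telemetry, vision
for c,pts in(("top",((287.5,186.5),(331.3,186.8))),("side",((225+537/5.5,145+205/5.5),(225+503/5.5,145+403/5.5)))):
    k=vision.get_calibration(c)
    for u,v in pts:
        p,d=ray(k,u,v); a=RC.inv().apply(p-OC); b=RC.inv().apply(d); t=(.018-a[2])/b[2]; print(c,(a+t*b).round(4))
for n in POSE:
    x,y,w=POSE[n]
    for fl in(0,1):
        rp=R.from_euler("z",w)
        for h in(.052,.16):
            print(n,fl,h,"pick",(lambda j: None if j is None else np.round(j,2))(inverse_kinematics([x,y,h],wxyz(tool_for(rp,fl)))))
        for cx in(.08,.2):
          for h in(.052,.12):
            print("  place",cx,h,(lambda j: None if j is None else np.round(j,2))(inverse_kinematics(c2w([cx,0,h]),wxyz(tool_for(place_R(n),fl)))))
E
```

```text
top [0.0777 0.0551 0.018 ]
top [ 0.0951 -0.0551  0.018 ]
side [ 0.0933 -0.0566  0.018 ]
side [0.0764 0.0557 0.018 ]
narrow 0 0.052 pick [-0.8   0.24  1.94 -0.    0.96 -0.37]
narrow 0 0.16 pick [-0.8   0.13  1.77 -0.    1.23 -0.37]
  place 0.08 0.052 None
  place 0.08 0.12 None
  place 0.2 0.052 None
  place 0.2 0.12 None
narrow 1 0.052 pick None
narrow 1 0.16 pick None
  place 0.08 0.052 [-0.15  0.09  2.05 -0.01  0.61  0.01]
  place 0.08 0.12 [-0.15 -0.02  1.99 -0.    0.79  0.01]
  place 0.2 0.052 [-0.15  0.21  1.78 -0.    0.77  0.01]
  place 0.2 0.12 [-0.15  0.12  1.72 -0.    0.92  0.01]
medium 0 0.052 pick [0.42 0.31 1.83 0.   1.   2.67]
medium 0 0.16 pick [0.42 0.21 1.67 0.   1.26 2.67]
  place 0.08 0.052 [-0.15  0.09  2.05 -0.01  0.61  0.01]
  place 0.08 0.12 [-0.15 -0.02  1.99 -0.    0.79  0.01]
  place 0.2 0.052 [-0.15  0.21  1.78 -0.    0.77  0.01]
  place 0.2 0.12 [-0.15  0.12  1.72 -0.    0.92  0.01]
medium 1 0.052 pick [ 0.42  0.31  1.83  0.    1.   -0.47]
medium 1 0.16 pick [ 0.42  0.21  1.67  0.    1.26 -0.47]
  place 0.08 0.052 None
  place 0.08 0.12 None
  place 0.2 0.052 None
  place 0.2 0.12 None
wide 0 0.052 pick [-0.59  0.46  1.57 -0.    1.1  -1.46]
wide 0 0.16 pick [-0.59  0.38  1.42 -0.    1.34 -1.46]
  place 0.08 0.052 None
  place 0.08 0.12 None
  place 0.2 0.052 None
  place 0.2 0.12 None
wide 1 0.052 pick [-0.59  0.46  1.57 -0.    1.1   1.68]
wide 1 0.16 pick [-0.59  0.38  1.42 -0.    1.34  1.68]
  place 0.08 0.052 [-0.15  0.09  2.05 -0.01  0.61  0.01]
  place 0.08 0.12 [-0.15 -0.02  1.99 -0.    0.79  0.01]
  place 0.2 0.052 [-0.15  0.21  1.78 -0.    0.77  0.01]
  place 0.2 0.12 [-0.15  0.12  1.72 -0.    0.92  0.01]
```

```bash
cat > act.py <<'E'
from helpers import *
from plant import r, gripper_to, inverse_kinematics, vision, models, telemetry as tm
YOFF={"narrow":.12,"medium":.03,"wide":0}
def pick(n):
    x,y,w=POSE[n]; o=wxyz(tool_for(R.from_euler("z",w+YOFF[n]),FLIPC[n]))
    gripper_to(.042,18)
    r.move_to([x,y,.13],o)
    r.move_l([x,y,.052],vel=.1)
    gripper_to(0,18)
    print("opening",tm.current_opening())
    r.move_l([x,y,.24],vel=.2)
    print("opening",tm.current_opening(),"t",tm.current_t(),"F",np.round(tm.current_wrist_force(),2))
def cpos():
    return w2c(tm.current_ee_pos())
def snap(c,name):
    im=vision.snapshot(c); cv2.imwrite(f"pics/{name}.png",im[:,:,::-1]); return im
def over(n,cx,h=.052+.07,cy=0.):
    r.move_to(c2w([cx,cy,h]),wxyz(tool_for(place_R(n),FLIPC[n])))
    print("over",cpos().round(4),tm.current_t())
E
python3 - <<'E'
from act import *
pick("narrow"); snap("top","n1"); snap("side","n1s")
E
```

```text
opening 0.012767181798034655
opening 0.013052895461243488 t 7.8833 F [-0.39  0.33 -1.48]
```

```bash
python3 - <<'E'
import cv2,numpy as np
a=cv2.imread("pics/n1.png")[200:330,340:480]; b=cv2.imread("pics/n1s.png")[70:200,330:470]
cv2.imwrite("pics/n1z.png",cv2.resize(np.hstack([a,b]),None,fx=2.8,fy=2.8,interpolation=cv2.INTER_CUBIC))
E
```

```text
(no output)
```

View pics/n1z.png

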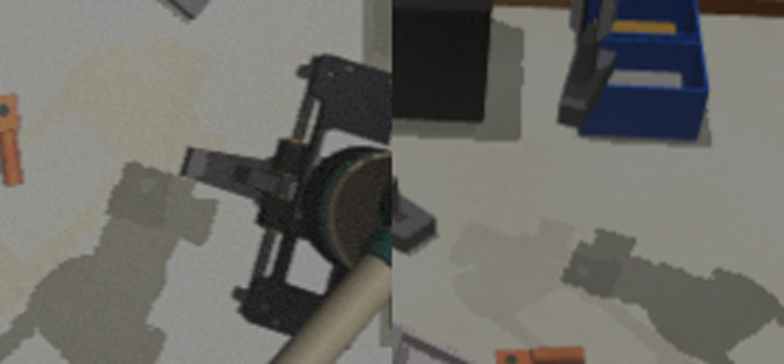

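The top view shows the narrow packer held square in the jaws (about pixel 425,262). Next I lower it onto the deck.

```bash
cat >> act.py <<'E'
def land(n,cx,cy=0.,near=.060):
    over(n,cx,cy=cy)
    r.move_l(c2w([cx,cy,near]),vel=.08)
    r.hold(.2); f0=np.array(tm.current_wrist_force())
    g=r.move_l(c2w([cx,cy,.044]),vel=.012,guard=1.5)
    f=np.array(tm.current_wrist_force())
    print("landed",g,cpos().round(4),"dF chute",RC.inv().apply(f-f0).round(2),tm.current_t())
    return f0
E
python3 - <<'E'
from act import *
f0=land("narrow",.124); np.save("f0.npy",f0)
snap("side","n2s"); snap("top","n2")
E
python3 - <<'E'
import cv2,numpy as np
a=cv2.imread("pics/n2.png")[90:240,240:380]; b=cv2.imread("pics/n2s.png")[110:260,220:370]
cv2.imwrite("pics/n2z.png",cv2.resize(np.hstack([a,b]),None,fx=2.7,fy=2.7,interpolation=cv2.INTER_CUBIC))
E
```

```text
over [ 0.124  -0.0002  0.122 ] 10.2333
landed True [ 0.1237 -0.      0.0581] dF chute [1.32 0.15 6.42] 11.8167
```

View pics/n2z.png

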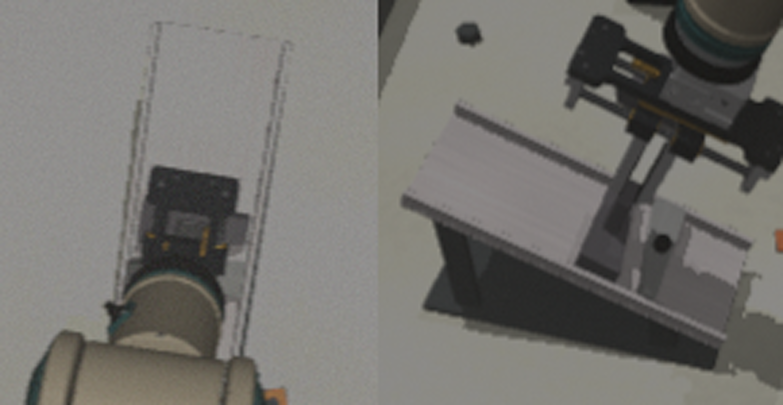

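```bash
python3 - <<'E'
import cv2,numpy as np
a=cv2.imread("pics/n2.png")[150:200,285:345]; b=cv2.imread("pics/n2s.png")[170:225,285:345]
for n,i in(("a",a),("b",b)):
    i=cv2.convertScaleAbs(i,alpha=1.6,beta=10); cv2.imwrite(f"pics/n2{n}.png",cv2.resize(i,None,fx=10,fy=10,interpolation=cv2.INTER_CUBIC))
E
```

```text
(no output)
```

View pics/n2a.png

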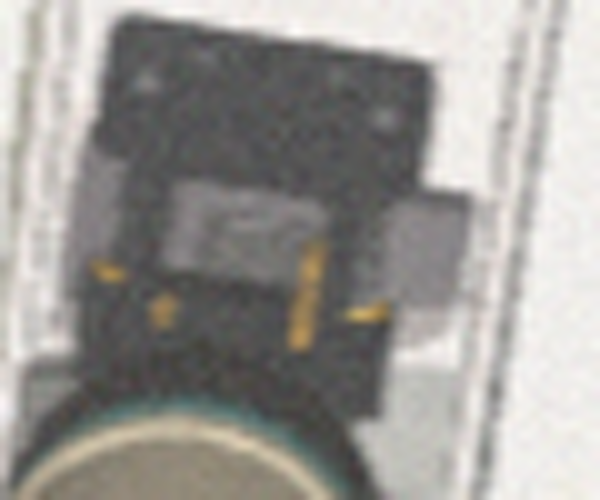

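View pics/n2b.png

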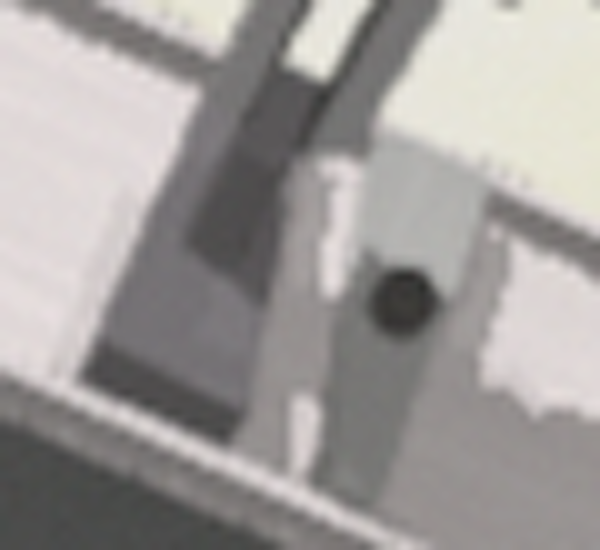

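```bash
cat >> act.py <<'E'
def ftc(f0): return RC.inv().apply(np.array(tm.current_wrist_force())-f0)
def relieve(f0,target=1.5):
    for i in range(8):
        if ftc(f0)[2]<target: break
        p=cpos(); p[2]+=.0003; r.move_l(c2w(p),vel=.01); r.hold(.05)
    print("relieved",cpos().round(4),ftc(f0).round(2),tm.current_t())
def slide(f0,dist,guard=2.0,vel=.02):
    p=cpos(); p[0]-=dist
    g=r.move_l(c2w(p),vel=vel,guard=guard); r.hold(.1)
    print("slid",g,cpos().round(4),ftc(f0).round(2),tm.current_t()); return g
E
python3 - <<'E'
from act import *
f0=np.load("f0.npy"); relieve(f0); slide(f0,.035)
snap("side","n3s")
E
```

```text
relieved [0.1223 0.     0.0583] [-0.57  0.09 -0.07] 12.9
slid True [0.0999 0.0001 0.0585] [0.57 1.02 3.87] 14.15
```

```bash
python3 - <<'E'
import cv2,numpy as np
b=cv2.imread("pics/n3s.png")[165:225,285:350]
i=cv2.convertScaleAbs(b,alpha=1.6,beta=10); cv2.imwrite(f"pics/n3b.png",cv2.resize(i,None,fx=10,fy=9,interpolation=cv2.INTER_CUBIC))
E
```

```text
(no output)
```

View pics/n3b.png

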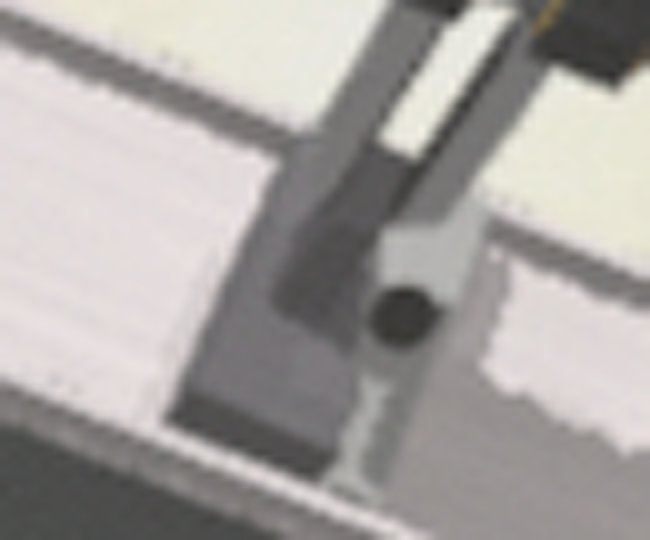

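```bash
cat >> act.py <<'E'
def release():
    gripper_to(.024); r.hold(.1)
    p=cpos(); p[2]+=.10; r.move_l(c2w(p),vel=.15)
    print("off",cpos().round(4),tm.current_t())
E
python3 - <<'E'
from act import *
release(); snap("side","n4s"); 
r.move_to([.44,.2,.25],wxyz(R.from_euler("z",-2.22)*R.from_euler("x",np.pi)))
snap("top","n4"); snap("side","n5s"); print(tm.current_t())
for c in("top","side"): print([(np.round(w2c(d["at"]),4)) for d in models.mark_of("narrow",c)][:1],[(np.round(w2c(d["at"]),4)) for d in models.mark_of("narrow_wide_end",c)][:1])
E
python3 - <<'E'
import cv2,numpy as np
a=cv2.imread("pics/n4.png")[150:230,275:345]; b=cv2.imread("pics/n5s.png")[160:230,285:355]
i=np.hstack([cv2.resize(x,(390,440),interpolation=cv2.INTER_CUBIC) for x in(a,b)])
cv2.imwrite(f"pics/n4z.png",cv2.convertScaleAbs(i,alpha=1.6,beta=10))
E
```

```text
off [ 9.700e-02 -1.000e-04  1.572e-01] 15.5333
17.8167
[array([ 0.0972, -0.0028,  0.0045])] [array([0.0949, 0.0524, 0.0193])]
[array([ 0.1048, -0.0015,  0.0052])] [array([0.0983, 0.0512, 0.0194])]
```

View pics/n4z.png

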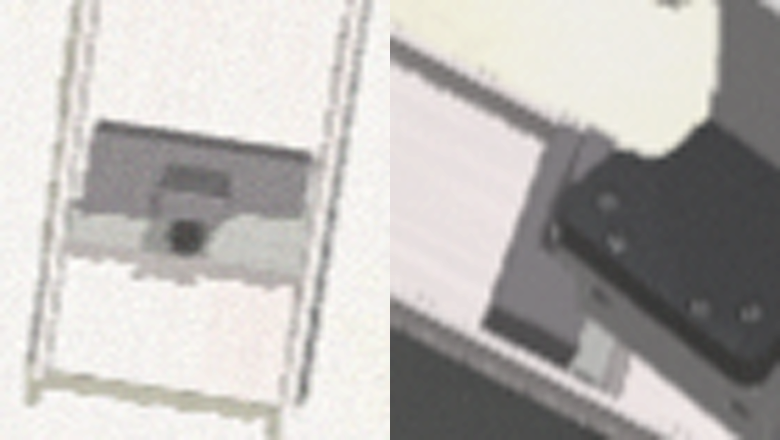

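```bash
cat >> helpers.py <<'E'
OC=OC+RC.apply([0,0,.006])
E
sed -i 's/near=.060/near=.056/; s/vel=.012,guard=1.5/vel=.008,guard=1.2/' act.py
python3 - <<'E'
from act import *
pick("medium")
f0=land("medium",.158); np.save("f0.npy",f0); relieve(f0)
snap("side","m2s"); snap("top","m2")
E
python3 - <<'E'
import cv2,numpy as np
a=cv2.imread("pics/m2.png")[140:220,275:345]; b=cv2.imread("pics/m2s.png")[155:225,275:345]
i=np.hstack([cv2.resize(x,(390,440),interpolation=cv2.INTER_CUBIC) for x in(a,b)])
cv2.imwrite(f"pics/m2z.png",cv2.convertScaleAbs(i,alpha=1.6,beta=10))
E
```

```text
opening 0.012828063855400355
opening 0.013047591128040282 t 21.7333 F [-0.09 -0.95 -2.1 ]
over [0.1578 0.0002 0.1219] 23.975
landed True [ 0.1577 -0.      0.052 ] dF chute [0.87 0.64 5.13] 25.85
relieved [ 0.1568 -0.      0.0522] [-0.67 -0.15  1.1 ] 26.5583
```

View pics/m2z.png

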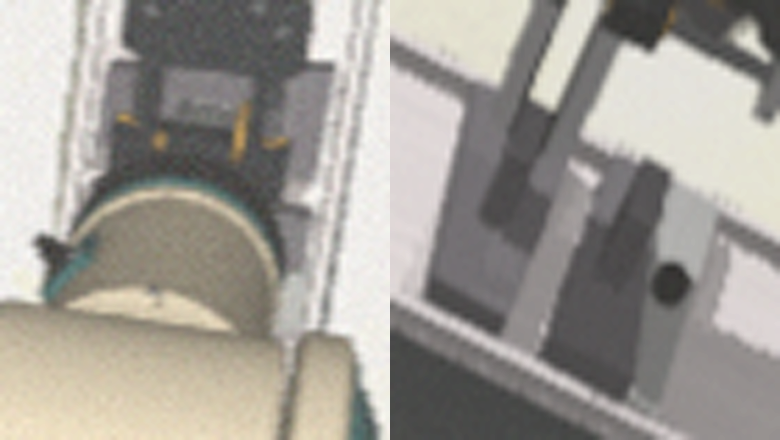

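```bash
python3 - <<'E'
from act import *
f0=np.load("f0.npy"); slide(f0,.028,guard=2.0,vel=.018)
snap("side","m3s")
E
python3 - <<'E'
import cv2,numpy as np
b=cv2.imread("pics/m3s.png")[155:225,275:345]
cv2.imwrite(f"pics/m3z.png",cv2.convertScaleAbs(cv2.resize(b,(600,600),interpolation=cv2.INTER_CUBIC),alpha=1.6,beta=10))
E
```

```text
slid True [0.1384 0.     0.0524] [1.64 0.98 4.09] 27.825
```

View pics/m3z.png

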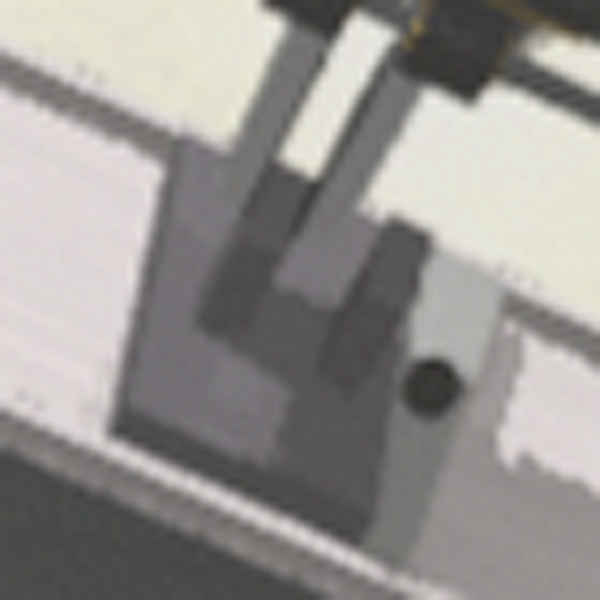

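```bash
python3 - <<'E'
from act import *
gripper_to(.023); print(cpos().round(4), ftc(np.load("f0.npy")).round(2)); r.hold(.1); print(cpos().round(4))
p=cpos(); p[2]+=.10; r.move_l(c2w(p),vel=.15)
r.move_to([.53,-.24,.25],wxyz(tool_for(R.from_euler("z",.866),True)))
snap("top","m4"); snap("side","m4s"); print(tm.current_t())
for c in("top","side"):
  for n in("narrow","medium"): print(n,[(np.round(w2c(d["at"]),4)) for d in models.mark_of(n,c)][:1])
for n in("wide","wide_rib"): print(n,[np.round(d["at"],4) for d in models.mark_of(n,"side")][:2])
E
python3 - <<'E'
import cv2,numpy as np
a=cv2.imread("pics/m4.png")[140:220,275:345]; b=cv2.imread("pics/m4s.png")[155:225,275:345]
i=np.hstack([cv2.resize(x,(390,440),interpolation=cv2.INTER_CUBIC) for x in(a,b)])
cv2.imwrite(f"pics/m4z.png",cv2.convertScaleAbs(i,alpha=1.6,beta=10))
E
```

```text
[ 0.1354 -0.      0.0513] [-0.53 -0.07  1.09]
[ 0.1358 -0.      0.0515]
30.8083
narrow [array([ 0.1008,  0.0013, -0.0015])]
medium [array([ 0.1426,  0.0002, -0.0017])]
narrow [array([ 0.1032,  0.    , -0.0015])]
medium [array([ 0.1329,  0.0014, -0.0004])]
wide [array([ 0.5619, -0.2939, -0.0039])]
wide_rib [array([ 0.5603, -0.2943,  0.0462])]
```

View pics/m4z.png

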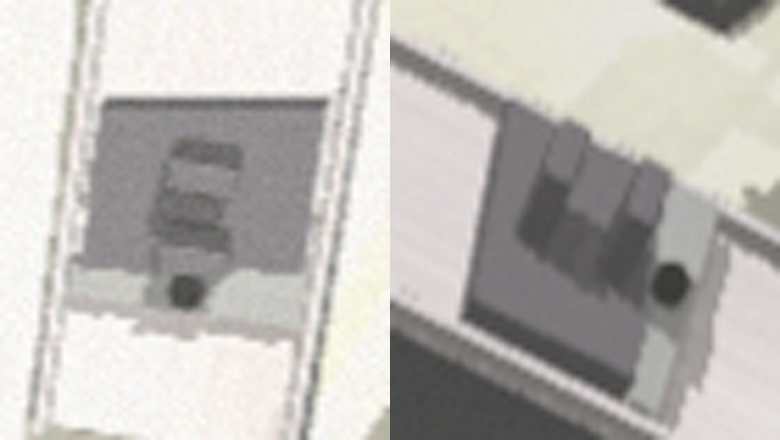

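```bash
python3 - <<'E'
from act import *
pick("wide")
f0=land("wide",.209); np.save("f0.npy",f0); relieve(f0)
snap("side","w2s"); snap("top","w2")
E
python3 - <<'E'
import cv2,numpy as np
a=cv2.imread("pics/w2.png")[120:210,275:355]; b=cv2.imread("pics/w2s.png")[145:225,255:335]
i=np.hstack([cv2.resize(x,(390,440),interpolation=cv2.INTER_CUBIC) for x in(a,b)])
cv2.imwrite(f"pics/w2z.png",cv2.convertScaleAbs(i,alpha=1.6,beta=10))
E
```

```text
opening 0.012921306684613545
opening 0.013149772087262613 t 34.825 F [ 0.21  0.44 -2.57]
over [ 0.2088 -0.0004  0.1216] 36.3083
landed True [ 0.208  -0.      0.0521] dF chute [1.41 0.51 5.75] 38.1583
relieved [ 0.2072 -0.      0.0523] [ 0.86 -0.64  1.31] 38.8833
```

View pics/w2z.png

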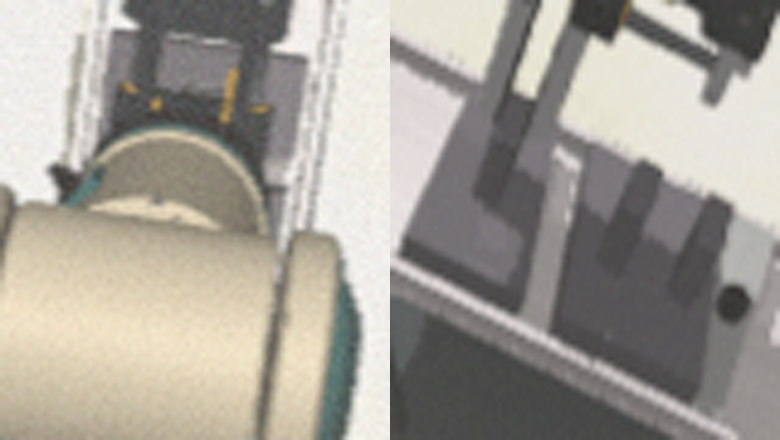

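```bash
python3 - <<'E'
from act import *
f0=np.load("f0.npy"); slide(f0,.028,guard=2.0,vel=.018)
snap("side","w3s")
E
python3 - <<'E'
import cv2,numpy as np
b=cv2.imread("pics/w3s.png")[145:225,255:335]
cv2.imwrite(f"pics/w3z.png",cv2.convertScaleAbs(cv2.resize(b,(600,600),interpolation=cv2.INTER_CUBIC),alpha=1.6,beta=10))
E
```

```text
slid True [1.888e-01 1.000e-04 5.230e-02] [ 4.98 -0.92  4.64] 40.1333
```

View pics/w3z.png

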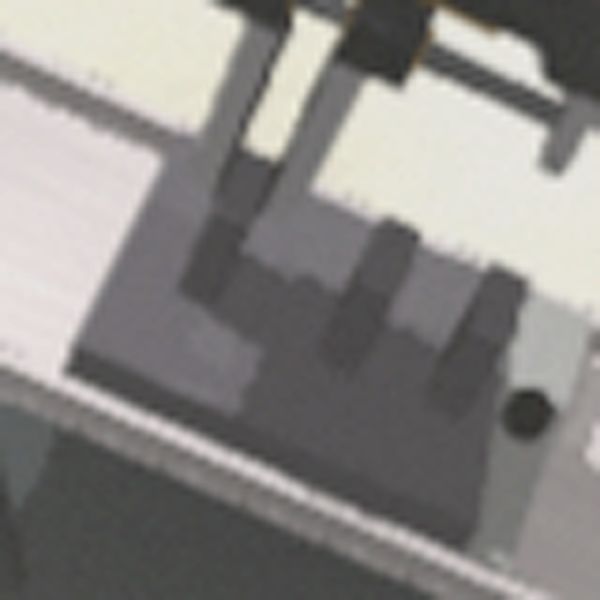

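The wide packer is closed up at x = 188.8 mm, where about 188 was expected. Releasing and checking.

```bash
python3 - <<'E'
from act import *
gripper_to(.026); r.hold(.1); print(cpos().round(4))
p=cpos(); p[2]+=.10; r.move_l(c2w(p),vel=.15)
r.move_to([.25,-.35,.3],wxyz(R.from_euler("z",-.5)*R.from_euler("x",np.pi)))
snap("top","w4"); snap("side","w4s"); print(tm.current_t(),np.round(tm.current_wrist_force(),2))
for c in("top","side"):
  for n in("narrow","medium","wide","brush","top_post","lug"):
    l=models.mark_of(n,c)[:1]; print(c,n,[np.round(w2c(d["at"]) if n in M else d["at"],4) for d in l])
E
python3 - <<'E'
import cv2,numpy as np
a=cv2.imread("pics/w4.png")[130:220,270:350]; b=cv2.imread("pics/w4s.png")[145:225,255:335]
i=np.hstack([cv2.resize(x,(395,440),interpolation=cv2.INTER_CUBIC) for x in(a,b)])
cv2.imwrite(f"pics/w4z.png",cv2.convertScaleAbs(i,alpha=1.8,beta=15))
E
```

```text
[ 0.1859 -0.      0.0511]
43.3583 [ 0.16 -0.64  0.99]
top narrow [array([ 0.1001, -0.0017, -0.0037])]
top medium [array([ 0.1436,  0.0006, -0.0023])]
top wide [array([ 0.1888, -0.0008,  0.0025])]
top brush [array([ 0.6648,  0.3449, -0.0025])]
top top_post [array([ 0.595 , -0.0756,  0.097 ])]
top lug [array([ 0.3931, -0.1069, -0.0017])]
side narrow [array([ 0.1053, -0.0013,  0.0005])]
side medium [array([ 0.1333, -0.0004,  0.0004])]
side wide [array([ 0.1875,  0.0005, -0.0006])]
side brush [array([ 0.6627,  0.3443, -0.0008])]
side top_post [array([ 0.4743, -0.0025,  0.0304])]
side lug []
```

View pics/w4z.png

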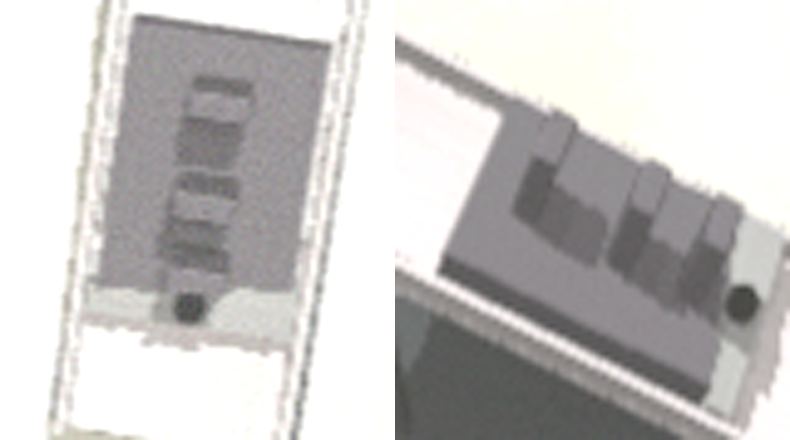

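View pics/w4s.png

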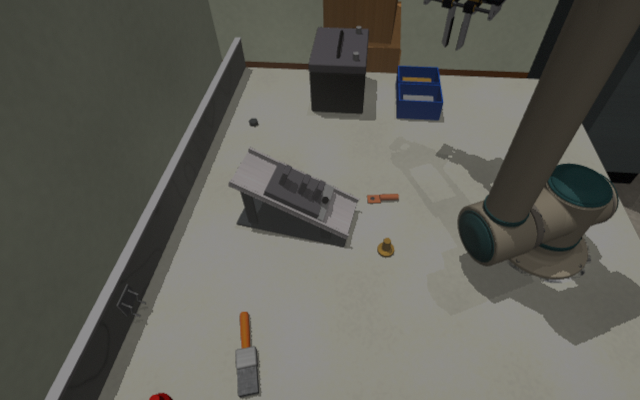

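```bash
python3 - <<'E'
from plant import r, telemetry
r.sign_off(); print(telemetry.current_t())
E
```

```text
the job is handed in; nothing more can be done
the job is handed in; nothing more can be done
```

The three packers are in the chute in the order narrow, medium, wide from the foot, and I handed the job in at about 43 s of the 72 s allowed. They are turned alternately head to tail, and the narrow one's slanted side is against the slanted stop. I landed each one on the deck with a guarded move, let it down at 18–20 mm/s until I felt contact, then let go.

**Final pictures:** Both cameras show the packers flat on the deck in one closed block, with no visible gap at the stop or between faces. The brush, brass post and copper lug look unmoved, and the gripper is clear of everything.

**Contact spacing:** The tool met contact at chute x = 99.9, 138.4 and 188.8 mm. The spacings of 38.5 and 50.4 mm compare with 38 and 50 mm if the faces close exactly.

**What disagreed:**
- **Deck height:** it was about 6 mm above my first camera fit. I corrected it after the first landing.
- **Forces:** readings after the guarded stops were 4–6 N, above the 1.2–2 N guards but far below the limits.
- **Arm creep on release:** the arm crept about 3 mm down the slope each time the fingers opened. That is within the 4.5–6 mm the fingers leave on each side of the rib.
- **Post and lug:** the last network marks for the post in both cameras, and for the lug in the side camera, were wrong or missing. The picture shows both in their original places.

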